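Release and push off the lid of the bench dust filter

ROBOT

A 6-joint arm with a two-finger parallel gripper is mounted at the origin on a cart in front of the work surface, level with it; the furniture and walls round the work are solid. World frame = base frame: x ahead of the robot, y to its left, z up, the work surface at z = 0. Lengths are in m, angles in rad, forces in N, time in s.
With the tool pointing down it reaches from about 0.25 to 0.775 m from the base axis. Payload 4 kg.
Tool frame: the origin (TCP) lies at the very end of the fingers, on their centre line; the grasp point (between the pads) lies 19 mm behind it; y points along the fingers, z is the direction in which the jaws open and shut, and the axes are right-handed (so a half turn about y gives the same grasp; the last joint's range is limited). The gripper opens to 94 mm and grips with 3 to 60 N. Pads are 16 mm wide; open, the fingers measure 119 mm over their backs; the gripper's body (75 mm by 177 mm) begins 78 mm behind the grasp point.
Start: joints at [-1.385, 0.087, 1.371, -0, 1.684, -0.103], TCP at [0.157, -0.527, 0.206] pointing down, gripper open.
Joint ranges: [-3.1, 3.1], [-0.76, 2.03], [0.27, 2.55], [-1.08, 4.22], [0.17, 2.65], [-2.57, 2.57]. Speed limits (rad/s): [2.79, 2.79, 3.14, 3.14, 3.14, 3.14].

INTERFACE

Orientations are given as a rotation vector (axis times angle).
In Python, from workcell import robot gives the robot as it stands.
- The arm moves only by the tool servo_tool, never from a script. Its argument "rows" is a list of rows, each an object of numbers: "dx", "dy", "dz": the shift along the tool's x, y, z in cm; "rx", "ry", "rz": the turn, a rotation vector about the tool's x, y, z in degrees; "claw": the opening, from 0 (shut) to 1 (fully open). A call has 1 to 20 rows; each row is the pose to reach, as a shift and turn from the pose commanded when the call began, along the tool's axes at that moment; what a row does not reach only later rows make up. A row lasts 1/10 s, in which the tool goes at most 50 mm and 8.59 degrees, less where a joint would pass 70% of its speed; a pose out of reach is approached as far as the arm can. A call with a gripper value outside its range is refused whole. The fingers move at their own pace and stop on an object; "newtons" is the grip in N (left out, the last holds). Time passes only in rows, so rows that repeat a pose let the fingers close. It gives the time, the measured TCP pose, the force and the opening at its end, in the units of the state.
- robot.observe(): the state, without advancing time (a new reading comes with each control period).
- robot.read_camera(name): name is "side" or "top" or "wrist"; returns the picture (480x640x3 uint8, red, green, blue); there is no depth.
- robot.calibration(name): a dict with "K" (3x3 intrinsics, pixels), "rvec" (rotation vector, rad) and "tvec" (3), from world to camera coordinates, as OpenCV has them. Camera axes: x right, y down, z forward; pixel columns grow to the right and rows downward; lengths in m; the calibration is good to about 2 mm. A picture is of the moment at which its call begins: read the wrist's pose just before it. calibration takes no time and is no camera call; for the wrist camera it gives the pose at the moment of the call.
- robot.hand_in(): hands the job in, once; it reports no verdict.
Trained networks look in the newest picture that a camera, given by its name, has taken for a name from the list of things; names that differ only in an ending like _2 or _b are one class to them, and where a whole thing is asked for, a point or a joint stands for the part that bears it (a point fixed in the world has none). Each returns a list of dicts, best first, with "confidence" (0 to 1); they miss things now and then, are a little off and sometimes report something else, mostly with a low value. They report only what shows in the picture. A call takes as long as a camera call. They do not tell look-alikes from the thing itself.
- robot.regions_of(query, camera): "mask" (480x640 bool, what is visible of it) and "at" ([column, row] in pixels, amid what is visible of it).
The state is a dict: "clock": time; "joints": joint angles; "dq": joint speeds; "effort": joint torques, N m; "eef_pos": TCP position; "ee_rot": TCP orientation; "force": force on the tool from outside, world axes, zero at the start; "wrist_torque": the same for the moment, N m; "grip_width": finger opening in m.
Only numpy, scipy, OpenCV 4.12 (cv2) and the standard library are available. Lean on these libraries where they do the work, as an engineer would, in place of code of your own. Each camera call takes 0.05 s, during which the arm holds its last target. There are 200 camera calls.

TASK

Open the dust filter on the bench: press its snap tab in so that the lid springs free, then push the lid along its rails, off the filter and onto the parking ledge, until the pleated filter is completely uncovered. Only press and push: never lift or tip the lid, and leave the toe bone, the vial and the lump of chalk where they are.

Things in the scene. Friction and masses are not known exactly. Their poses are not given: they have to be found in the camera images.
- filter_box: Grey filter box fixed to the bench, 130 (x) by 260 (y) mm; origin centre of underside, z up. Flat deck 50 mm up. Half y<0: the lid's seat over the open well (y -103 to -12, x +-40 mm) with the pleated white filter. Rails (tops 58 mm up) along both long sides guide the lid along +y. End wall behind the lid: y -130 to -117, 56 mm high. Snap tab half-way along the -x side, short hose spigot on the +x side.
- ledge (a point): Centre of the parking ledge, the empty level half y>0 of the box's deck (y 0 to 121 mm in the box's frame), at y = +60 mm, on the deck 50 mm above the bench. An end stop (58 mm high) closes it at y = +121 mm.
- snap_tab (a joint): Travel of the snap tab, pressed straight down: 0 out, 0.010 m fully in, at a hard stop. Takes 1 to 6 N. Its nose stands 5 mm above the deck before the lid's +y edge and blocks it. Past 6 mm the nose is clear: sprung plungers kick the lid 12 mm along +y over the nose, the tab then stays part way in under the lid and cannot catch again.
- tab_top (a point): Centre of the top face of the snap tab's black ribbed pad, 28 (x) by 40 (y) mm, at x = -84, y = +4.5 mm in the box's frame; 72 mm above the bench when out, 62 mm when fully in (still above rails and lid top, so a wide finger may overhang). Moves with the tab.
- filter_lid: Loose steel lid, 114 (x) by 115 (y) by 6 mm, about 0.45 kg, lying on the deck between the rails. Origin: centre of its underside; axes parallel to the box's. Seated it is at y = -57.5 mm in the box's frame. Released, it slides along the box's +y against 2 to 4 N of friction and meets the end stop after 121 mm of travel.
- rib_top (a point): Centre of the top edge of the lid's raised rib: an upright bar 70 mm long (x), 8 mm thick (y), 20 mm high above the lid's top face (its top is 76 mm above the bench), 32.5 mm from the lid's centre towards -y. Push its -y face towards +y; behind it are 21 mm of flat lid, 56 mm above the bench, then the end wall, as high.
- toe_bone: Small fossil toe bone, 67x82x30 mm, lying on the bench on the box's -x side near the parking end; origin centre of its underside. Bystander.
- vial: Specimen vial with cap, 32 mm across and 64 mm high, standing on the bench on the box's +x side; origin centre of its underside. Bystander.
- chalk_lump: Pale lump of chalk, 43x43x24 mm, lying on the bench on the box's -x side near the seat end; origin centre of its underside. Bystander.
There are look-alikes about, which are no part of the job. What is shaped like the filter_lid but green is not meant.

How it is judged:
On the way, in this order (a step that is already met when the one before it is completed fails the run):
1. the snap tab is pressed in (at least 6.5 mm) (value of joint snap_tab above 0.0065 m).
2. the lid has slid off the well (y of filter_lid in the frame of filter_box above 0.0475 m), for 0.1 s.
At the end, for the whole second after the job is handed in: The lid rests flat on the deck (within 4 mm and 0.06 rad) and still, at least 105 mm from its seat along the rails, so that the filter well is wholly open (y of filter_lid in the frame of filter_box above 0.0475 m and z of filter_lid in the frame of filter_box between 0.046 and 0.054 m and angle between filter_lid's own z axis and vertical below 0.06 rad and linear speed of filter_lid below 0.01 m/s); the robot touches nothing.
It fails at once if the lid is lifted (more than 8 mm) (z of filter_lid in the frame of filter_box above 0.058 m).
It fails at once if the lid is tipped (more than 0.15 rad) (angle between filter_lid's own z axis and vertical above 0.15 rad).
It fails at once if the toe bone is moved more than 15 mm (distance of toe_bone from where it was at the start of the episode above 0.015 m).
It fails at once if the vial is moved more than 15 mm (distance of vial from where it was at the start of the episode above 0.015 m).
It fails at once if the lump of chalk is moved more than 15 mm (distance of chalk_lump from where it was at the start of the episode above 0.015 m).
It also fails if it takes over 42 s, if anything falls off the work surface, if the arm or the gripper's body presses on something with over 40 N, if the wrist force passes 120 N, or if a joint passes its speed limit or range.

## Working session

There is one attempt and no reset: what is moved stays moved. The work goes in short steps, Python scripts to look and compute and a tool call to move; the robot and the scene stay as the last step left them, time stands still between calls to the robot, and variables do not carry over. Pictures are saved under pics/ and viewed, about 8 in all and at most 12, crops included, and the job is handed in when it is done.

Besides the shell and the picture viewer there is one more tool, called by a JSON object that holds its "api" and its "payload", one argument or row to a line. servo_tool: Moves the arm, as the interface text tells. Its arguments: {"type":"object","properties":{"rows":{"type":"array"},"newtons":{"type":"number"}},"required":["rows"]}

```bash
mkdir -p pics
cat > h.py <<'E'
import numpy as np, cv2
from scipy.spatial.transform import Rotation as R
from workcell import robot
def cal(n):
    c=robot.calibration(n); return np.array(c["K"],float),np.array(c["rvec"],float),np.array(c["tvec"],float)
def ray(n,px,z):
    K,r,t=cal(n); M=R.from_rotvec(r).as_matrix(); o=-M.T@t
    d=M.T@np.linalg.solve(K,[px[0],px[1],1]); return o+d*(z-o[2])/d[2]
def proj(n,P):
    K,r,t=cal(n); return cv2.projectPoints(np.array(P,float).reshape(-1,3),r,t,K,None)[0].reshape(-1,2)
def snap(n,f):
    im=robot.read_camera(n); cv2.imwrite('pics/'+f,im[:,:,::-1]); return im
E
python3 - <<'E'
from h import *
for n in("top","side"):
    snap(n,n+"1.png")
    for q,z in(("filter_box",.05),("filter_lid",.056),("tab_top",.072),("snap_tab",.072),("rib_top",.076),("toe_bone",.015),("vial",.06),("chalk_lump",.02)):
        for d in robot.regions_of(q,n)[:3]:
            rc=cv2.minAreaRect(np.argwhere(d["mask"])[:,::-1].astype(np.float32))
            print(n,q,round(d["confidence"],2),np.round(d["at"]),d["mask"].sum(),ray(n,d["at"],z).round(3),np.round(cv2.boxPoints(rc)).tolist())
s=robot.observe();print(s)
print(R.from_rotvec(s["ee_rot"]).as_matrix().round(3))
E
```

```text
top filter_box 0.6 [339. 237.] 6249 [0.571 0.12  0.05 ] [[280.0, 265.0], [312.0, 179.0], [437.0, 225.0], [406.0, 311.0]]
top filter_lid 0.8 [206. 244.] 3034 [0.53  0.38  0.056] [[168.0, 240.0], [211.0, 203.0], [246.0, 244.0], [202.0, 281.0]]
top filter_lid 0.65 [389. 246.] 3262 [0.562 0.022 0.056] [[350.0, 265.0], [369.0, 211.0], [425.0, 230.0], [406.0, 284.0]]
top tab_top 0.73 [347. 277.] 298 [0.489 0.099 0.072] [[333.0, 280.0], [339.0, 261.0], [358.0, 267.0], [352.0, 286.0]]
top tab_top 0.48 [338. 234.] 5953 [0.572 0.124 0.072] [[279.0, 260.0], [314.0, 179.0], [438.0, 233.0], [403.0, 314.0]]
top snap_tab 0.71 [346. 276.] 374 [0.491 0.101 0.072] [[332.0, 280.0], [340.0, 255.0], [361.0, 262.0], [353.0, 286.0]]
top rib_top 0.98 [205. 242.] 3071 [0.529 0.378 0.076] [[167.0, 239.0], [211.0, 202.0], [247.0, 244.0], [203.0, 282.0]]
top rib_top 0.73 [386. 248.] 3403 [0.552 0.03  0.076] [[350.0, 267.0], [368.0, 211.0], [425.0, 229.0], [407.0, 285.0]]
top toe_bone 0.84 [278. 304.] 558 [0.431 0.228 0.015] [[263.0, 287.0], [279.0, 282.0], [293.0, 325.0], [277.0, 330.0]]
top vial 0.86 [390. 194
[... 1825 characters left out ...]
174e+00,  8.71507852e-02,  1.37068132e+00,  8.63138945e-06,
        1.68362713e+00, -1.03052596e-01]), 'dq': array([ 3.07212700e-04,  4.40646462e-04, -3.21736572e-04, -1.43297139e-03,
       -1.16830492e-04,  2.94312925e-05]), 'effort': array([-4.30814544e-04, -3.40033329e+01, -3.02600276e+01,  7.19793839e-02,
        2.37104832e-02,  5.44239299e-06]), 'eef_pos': array([ 0.15663412, -0.52723922,  0.20554229]), 'ee_rot': array([-0.30040366,  2.06628919, -2.0665668 ]), 'force': array([-0.95705594,  0.05985539, -0.02908497]), 'wrist_torque': array([-0.01525177, -0.02087291,  0.00949889]), 'grip_width': 0.09417204447915807}
[[-0.959  0.     0.285]
 [-0.285 -0.    -0.959]
 [ 0.    -1.     0.   ]]
```

Run:
```python
import cv2
a=cv2.imread('pics/top1.png')[150:350,150:450]; cv2.imwrite('pics/t1c.png',cv2.resize(a,(780,520),interpolation=cv2.INTER_CUBIC))
a=cv2.imread('pics/side1.png')[160:370,200:440]; cv2.imwrite('pics/s1c.png',cv2.resize(a,(672,588),interpolation=cv2.INTER_CUBIC))
```

```text
(no output)
```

View pics/t1c.png

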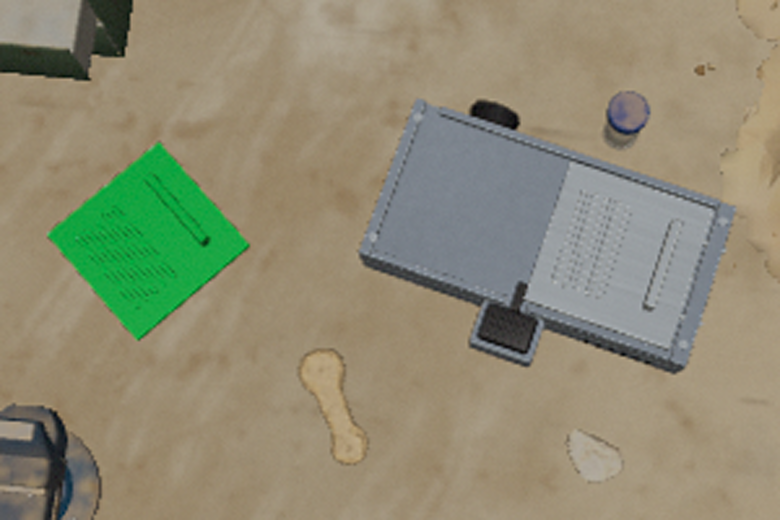

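View pics/s1c.png

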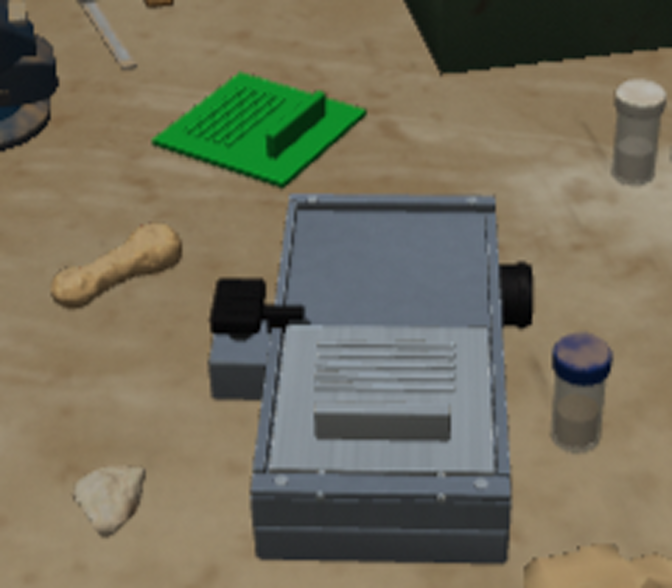

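```bash
cat > fit.py <<'E'
from h import *
from scipy.optimize import least_squares
B=[("top",418,99,65,130,58),("top",735,208,65,-130,56),("top",362,256,-65,130,58),("top",687,362,-65,-130,56),("top",508,327,-84,4.5,72),("top",568,163,57,0,56),("top",532,283,-57,0,56),
("side",290,198,-65,130,58),("side",496,198,65,130,58),("side",252,492,-65,-130,56),("side",508,492,65,-130,56),("side",238,296,-84,4.5,72),("side",315,404,-35,-90,76),("side",450,404,35,-90,76)]
S={"top":(2.6,150,150),"side":(2.8,200,160)}
def W(p,P): c,s=np.cos(p[2]),np.sin(p[2]); P=np.atleast_2d(P)/1e3; return np.c_[p[0]+c*P[:,0]-s*P[:,1],p[1]+s*P[:,0]+c*P[:,1],P[:,2]]
def res(p):
    o=[]
    for n in S:
        b=[q for q in B if q[0]==n]; k,u,v=S[n]
        o.append(proj(n,W(p,[q[3:] for q in b]))-[[u+(q[1]+.5)/k-.5,v+(q[2]+.5)/k-.5] for q in b])
    return np.concatenate(o)
if __name__=="__main__":
    r=least_squares(lambda p:res(p).ravel(),[.57,.08,0.],loss="soft_l1"); p=r.x
    print(p.tolist(),np.degrees(p[2])); print(res(p).round(1).tolist())
    for n,P in dict(tab=(-84,4.5,72),rib=(0,-90,76),behind=(0,-104,56),ribend=(0,31,76)).items(): print(n,W(p,P)[0].round(4),np.linalg.norm(W(p,P)[0][:2]).round(3))
E
python3 fit.py
```

```text
[0.5716727938817293, 0.07773700111446434, -0.2391332492767199] -13.701325924805897
[[-0.5, -0.6], [1.3, -0.6], [-1.2, -1.2], [0.2, 1.8], [0.4, 0.4], [1.9, -0.6], [-2.5, 6.4], [-0.4, -2.2], [-0.4, -1.6], [-0.5, -1.1], [1.7, 0.3], [-0.1, 0.2], [-0.2, 0.5], [0.6, 1.2]]
tab [0.4911 0.102  0.072 ] 0.502
rib [ 0.5504 -0.0097  0.076 ] 0.55
behind [ 0.547  -0.0233  0.056 ] 0.548
ribend [0.579  0.1079 0.076 ] 0.589
```

```bash
cat > go.py <<'E'
from h import *
from fit import W
P=[.5717,.0777,-.2391]
def go(P_,box):  # shift in tool cm & turn deg to reach box-frame point, tool z along box x, pointing down
    s=robot.observe(); M=R.from_rotvec(s["ee_rot"]).as_matrix()
    t=W(P_,box)[0]; zx=np.array([np.cos(P_[2]),np.sin(P_[2]),0]); y=np.array([0,0,-1.]); T=np.c_[np.cross(y,zx),y,zx]
    return (M.T@(t-s["eef_pos"])*100).round(2),np.degrees(R.from_matrix(M.T@T).as_rotvec()).round(2),s["eef_pos"].round(4),s["force"].round(1),round(s["clock"],2)
E
python3 -c "
from go import *
print(go(P,(-84,4.5,130)))"
```

```text
(array([-49.98,   7.55, -50.79]), array([-1.000e-02, -5.976e+01,  0.000e+00]), array([ 0.1566, -0.5272,  0.2055]), array([-1. ,  0.1, -0. ]), 0.9)
```

{"api": "servo_tool", "payload": {
  "rows": [
    {"dx": -3.5, "dy": 0, "dz": -3.5, "ry": -4, "claw": 0},
    {"dx": -7, "dz": -7, "ry": -8, "claw": 0},
    {"dx": -10.5, "dz": -10.5, "ry": -12, "claw": 0},
    {"dx": -14, "dz": -14, "ry": -16, "claw": 0},
    {"dx": -17.5, "dz": -17.5, "ry": -20, "claw": 0},
    {"dx": -21, "dz": -21, "ry": -24, "claw": 0},
    {"dx": -24.5, "dz": -24.5, "ry": -28, "claw": 0},
    {"dx": -28, "dz": -28, "ry": -32, "claw": 0},
    {"dx": -31.5, "dz": -31.5, "ry": -36, "claw": 0},
    {"dx": -35, "dz": -35, "ry": -40, "claw": 0},
    {"dx": -38.5, "dz": -38.5, "ry": -44, "claw": 0},
    {"dx": -42, "dz": -42.5, "ry": -48, "claw": 0},
    {"dx": -45.5, "dz": -46, "ry": -52, "claw": 0},
    {"dx": -48, "dy": 2, "dz": -49, "ry": -56, "claw": 0},
    {"dx": -50, "dy": 5, "dz": -50.8, "ry": -59.8, "claw": 0},
    {"dx": -50, "dy": 7.5, "dz": -50.8, "ry": -59.8, "claw": 0},
    {"dx": -50, "dy": 7.5, "dz": -50.8, "ry": -59.8, "claw": 0},
    {"dx": -50, "dy": 7.5, "dz": -50.8, "ry": -59.8, "claw": 0}
  ]
}}

```text
invalid input at $.rows[0]: expected keys dx, dy, dz, rx, ry, rz, claw
```

Run:
```python
from go import *
im=snap("wrist","w1.png")
print(go(P,(-84,4.5,80)))
d=robot.regions_of("tab_top","wrist")
for e in d[:2]: print(round(e["confidence"],2),e["at"],e["mask"].sum(),ray("wrist",e["at"],.072).round(4))
pts={"tab":(-84,4.5,72),"c1":(-98,-15.5,72),"c2":(-70,24.5,72),"lidedge":(57,0,56),"lidedge2":(-57,0,56),"rib1":(-35,-90,76),"rib2":(35,-90,76),"corner":(-65,130,58),"corner2":(-65,-130,56)}
im=im[:,:,::-1].copy()
for n,q in pts.items():
    x=proj("wrist",W(P,q))[0]; print(n,x.round()); 
    if abs(x).max()<2000: cv2.circle(im,tuple(int(v) for v in x),4,(0,0,255),1)
cv2.imwrite("pics/w1o.png",im)
```

```text
(array([-49.99,  12.55, -50.79]), array([-1.000e-02, -5.976e+01,  1.000e-02]), array([ 0.1566, -0.5273,  0.2055]), array([0. , 0.3, 0.4]), 0.95)
tab [-720. -769.]
c1 [-667. -695.]
c2 [-776. -847.]
lidedge [ -656. -1140.]
lidedge2 [-634. -767.]
rib1 [-513. -769.]
rib2 [ -514. -1000.]
corner [-980. -988.]
corner2 [-356. -552.]
```

View pics/w1o.png

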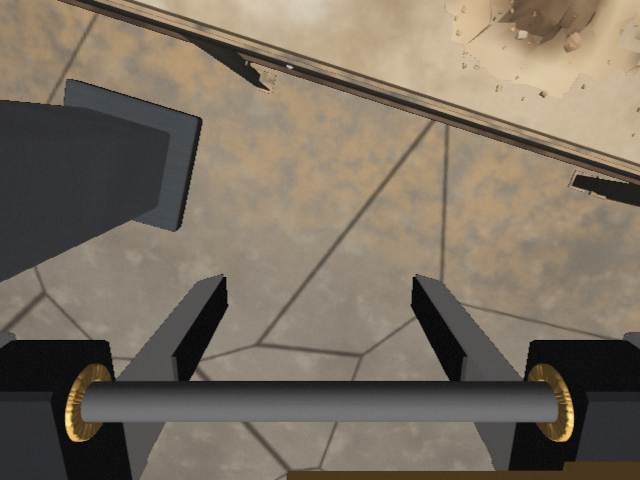

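The move was refused because rows need all the keys, so the arm is still at its start pose. The picture shows only floor, the fingers and a grey body on the left at about (130,150). I'll check the surroundings for obstacles before sweeping across.

Run:
```python
from h import *
a=cv2.imread('pics/top1.png');b=cv2.imread('pics/side1.png')
for n,i in(("top",a),("side",b)):
    for k in np.linspace(0,1,8):
        q=np.array([.157,-.527,.2])*(1-k)+np.array([.491,.102,.2])*k
        for z in(.2,.0):
            q[2]=z; cv2.circle(i,tuple(int(v) for v in proj(n,q)[0]),3,(0,0,255) if z else (255,0,0),1)
cv2.imwrite('pics/full.png',cv2.resize(np.hstack([a,b]),(800,300),interpolation=cv2.INTER_AREA))
```

```text
(no output)
```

View pics/full.png

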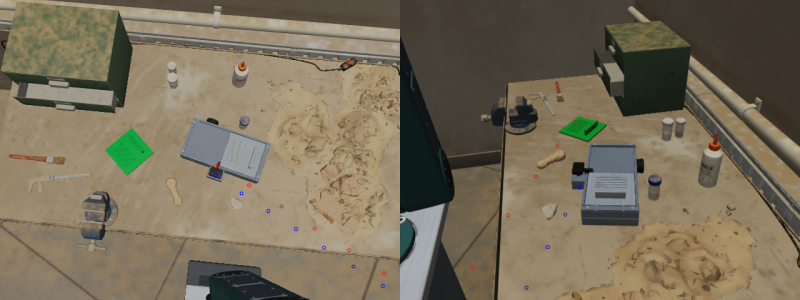

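The left half (top view) and right half (side view) show a clear path at 0.2 m. The grey body is the robot's own cart.

{"api": "servo_tool", "payload": {
  "rows": [
    {"dx": -3.5, "dy": 0, "dz": -3.5, "rx": 0, "ry": -4, "rz": 0, "claw": 0},
    {"dx": -7, "dy": 0, "dz": -7, "rx": 0, "ry": -8, "rz": 0, "claw": 0},
    {"dx": -10.5, "dy": 0, "dz": -10.5, "rx": 0, "ry": -12, "rz": 0, "claw": 0},
    {"dx": -14, "dy": 0, "dz": -14, "rx": 0, "ry": -16, "rz": 0, "claw": 0},
    {"dx": -17.5, "dy": 0, "dz": -17.5, "rx": 0, "ry": -20, "rz": 0, "claw": 0},
    {"dx": -21, "dy": 0, "dz": -21, "rx": 0, "ry": -24, "rz": 0, "claw": 0},
    {"dx": -24.5, "dy": 0, "dz": -24.5, "rx": 0, "ry": -28, "rz": 0, "claw": 0},
    {"dx": -28, "dy": 0, "dz": -28, "rx": 0, "ry": -32, "rz": 0, "claw": 0},
    {"dx": -31.5, "dy": 0, "dz": -31.5, "rx": 0, "ry": -36, "rz": 0, "claw": 0},
    {"dx": -35, "dy": 0, "dz": -35, "rx": 0, "ry": -40, "rz": 0, "claw": 0},
    {"dx": -38.5, "dy": 0, "dz": -38.5, "rx": 0, "ry": -44, "rz": 0, "claw": 0},
    {"dx": -42, "dy": 0, "dz": -42.5, "rx": 0, "ry": -48, "rz": 0, "claw": 0},
    {"dx": -45.5, "dy": 0, "dz": -46, "rx": 0, "ry": -52, "rz": 0, "claw": 0},
    {"dx": -48, "dy": 2, "dz": -49, "rx": 0, "ry": -56, "rz": 0, "claw": 0},
    {"dx": -50, "dy": 5, "dz": -50.8, "rx": 0, "ry": -59.8, "rz": 0, "claw": 0},
    {"dx": -50, "dy": 7.5, "dz": -50.8, "rx": 0, "ry": -59.8, "rz": 0, "claw": 0},
    {"dx": -50, "dy": 7.5, "dz": -50.8, "rx": 0, "ry": -59.8, "rz": 0, "claw": 0},
    {"dx": -50, "dy": 7.5, "dz": -50.8, "rx": 0, "ry": -59.8, "rz": 0, "claw": 0}
  ]
}}

```text
clock: 2.8
eef_pos: [0.4911, 0.102, 0.1306]
ee_rot: [-1.088, 1.383, -1.383]
force: [0.6, -0.5, 0.2]
grip_width: 0.0004
```

Run:
```python
from go import *
im=snap("wrist","w2.png")
print(go(P,(-84,4.5,80)))
for e in robot.regions_of("tab_top","wrist")[:2]: print(round(e["confidence"],2),e["at"],e["mask"].sum(),ray("wrist",e["at"],.072).round(4))
pts={"tab":(-84,4.5,72),"c1":(-98,-15.5,72),"c2":(-70,24.5,72),"c3":(-98,24.5,72),"c4":(-70,-15.5,72),"lidedge":(57,0,56),"rib1":(-35,-90,76),"rib2":(35,-90,76),"corner":(-65,130,58),"c5":(65,130,58),"corner2":(-65,-130,56)}
im=im[:,:,::-1].copy()
for n,q in pts.items():
    x=proj("wrist",W(P,q))[0]
    if abs(x).max()<2000: cv2.circle(im,tuple(int(v) for v in x),4,(0,0,255),1)
cv2.imwrite("pics/w2o.png",im)
```

```text
(array([ 0.  ,  5.19, -0.08]), array([-0.11,  0.  , -0.03]), array([0.4919, 0.1018, 0.1319]), array([ 0.3, -0.5,  1. ]), 2.85)
0.8 [323.8, 246.0] 2840 [0.4951 0.106  0.072 ]
```

View pics/w2o.png

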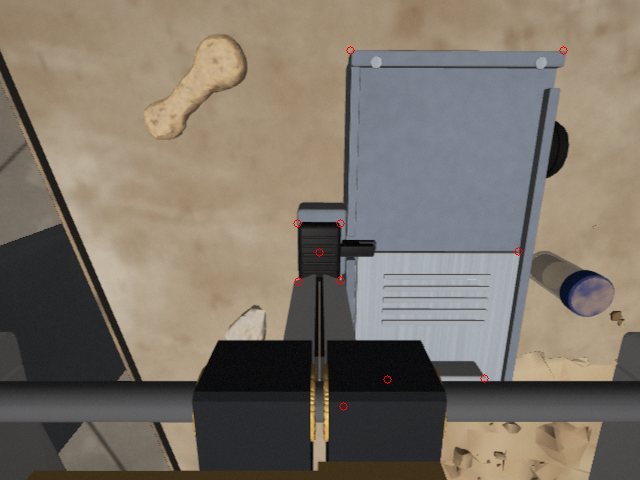

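The overlay puts the pad corners at (298–340, 223–281) and the box far corners at (350,50) and (563,50). All fit within 1–2 mm, so I'll press the tab.

{"api": "servo_tool", "payload": {
  "rows": [
    {"dx": 0, "dy": 2.5, "dz": 0, "rx": 0, "ry": 0, "rz": 0, "claw": 0},
    {"dx": 0, "dy": 4.5, "dz": 0, "rx": 0, "ry": 0, "rz": 0, "claw": 0},
    {"dx": 0, "dy": 5.5, "dz": 0, "rx": 0, "ry": 0, "rz": 0, "claw": 0},
    {"dx": 0, "dy": 5.8, "dz": 0, "rx": 0, "ry": 0, "rz": 0, "claw": 0},
    {"dx": 0, "dy": 6.0, "dz": 0, "rx": 0, "ry": 0, "rz": 0, "claw": 0},
    {"dx": 0, "dy": 6.2, "dz": 0, "rx": 0, "ry": 0, "rz": 0, "claw": 0},
    {"dx": 0, "dy": 6.4, "dz": 0, "rx": 0, "ry": 0, "rz": 0, "claw": 0},
    {"dx": 0, "dy": 6.6, "dz": 0, "rx": 0, "ry": 0, "rz": 0, "claw": 0},
    {"dx": 0, "dy": 6.7, "dz": 0, "rx": 0, "ry": 0, "rz": 0, "claw": 0},
    {"dx": 0, "dy": 6.7, "dz": 0, "rx": 0, "ry": 0, "rz": 0, "claw": 0},
    {"dx": 0, "dy": 6.7, "dz": 0, "rx": 0, "ry": 0, "rz": 0, "claw": 0}
  ]
}}

```text
clock: 4.0
eef_pos: [0.4916, 0.1023, 0.0635]
ee_rot: [-1.086, 1.382, -1.383]
force: [0.4, 0.1, 1.7]
grip_width: 0.0006
```

Run:
```python
from go import *
snap("wrist","w3.png")
im=snap("top","t3.png"); cv2.imwrite("pics/w3c.png",cv2.resize(cv2.imread("pics/w3.png"),(480,360),interpolation=cv2.INTER_AREA))
print(go(P,(-84,4.5,63)))
```

```text
(array([ 0.04,  0.06, -0.03]), array([-0.03,  0.05, -0.02]), array([0.4915, 0.1023, 0.0636]), array([ 0.1, -0.3,  0.8]), 4.1)
```

View pics/w3c.png

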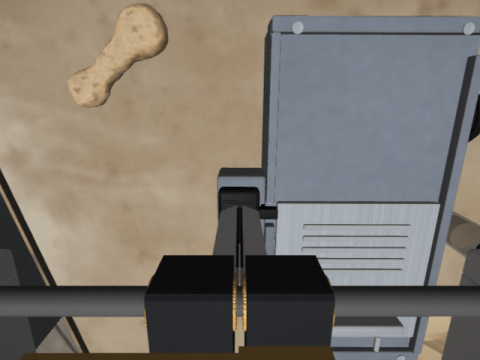

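The lid's front edge (row ~203) now lies beyond the tab arm (row ~212), and the plungers show at (377,345), so it looks released. I'll measure it and work out the next moves.

Run:
```python
from go import *
w=ray("wrist",(360*4/3,203*4/3),.056); d=w[:2]-P[:2]; c,s=np.cos(P[2]),np.sin(P[2]); print("lid edge box y mm",(-s*d[0]+c*d[1])*1e3)
for b in [(-84,4.5,110),(0,-113,110),(0,-113,64),(0,-100,64),(0,0,64),(0,15,64),(0,19,64)]: print(b,go(P,b)[0])
print(go(P,(0,0,64))[1])
```

```text
lid edge box y mm 12.490126181419724
(-84, 4.5, 110) [ 0.04 -4.64 -0.02]
(0, -113, 110) [11.79 -4.64  8.37]
(0, -113, 64) [11.8  -0.04  8.36]
(0, -100, 64) [10.5  -0.04  8.36]
(0, 0, 64) [ 0.5  -0.04  8.37]
(0, 15, 64) [-1.   -0.04  8.37]
(0, 19, 64) [-1.4  -0.04  8.38]
[-0.03  0.05 -0.02]
```

Edge at +12.5 mm: the lid is released. Next I go up, move behind the rib and come down.

{"api": "servo_tool", "payload": {
  "rows": [
    {"dx": 0, "dy": -2, "dz": 0, "rx": 0, "ry": 0, "rz": 0, "claw": 0},
    {"dx": 0, "dy": -4.5, "dz": 0, "rx": 0, "ry": 0, "rz": 0, "claw": 0},
    {"dx": 3, "dy": -5, "dz": 2, "rx": 0, "ry": 0, "rz": 0, "claw": 0},
    {"dx": 6, "dy": -5, "dz": 4.5, "rx": 0, "ry": 0, "rz": 0, "claw": 0},
    {"dx": 9, "dy": -5, "dz": 7, "rx": 0, "ry": 0, "rz": 0, "claw": 0},
    {"dx": 11, "dy": -5, "dz": 8.4, "rx": 0, "ry": 0, "rz": 0, "claw": 0},
    {"dx": 11, "dy": -4.5, "dz": 8.4, "rx": 0, "ry": 0, "rz": 0, "claw": 0},
    {"dx": 11, "dy": -3, "dz": 8.4, "rx": 0, "ry": 0, "rz": 0, "claw": 0},
    {"dx": 11, "dy": -1.5, "dz": 8.4, "rx": 0, "ry": 0, "rz": 0, "claw": 0},
    {"dx": 11, "dy": -0.5, "dz": 8.4, "rx": 0, "ry": 0, "rz": 0, "claw": 0},
    {"dx": 11, "dy": 0, "dz": 8.4, "rx": 0, "ry": 0, "rz": 0, "claw": 0},
    {"dx": 11, "dy": 0, "dz": 8.4, "rx": 0, "ry": 0, "rz": 0, "claw": 0}
  ]
}}

```text
clock: 5.3
eef_pos: [0.5458, -0.0238, 0.062]
ee_rot: [-1.089, 1.384, -1.38]
force: [-0.5, -1.3, 0.1]
grip_width: 0.0007
```

Run:
```python
from go import *
snap("side","s4.png")
a=cv2.imread('pics/side1.png'); a=cv2.imread('pics/s4.png')[160:370,200:440]; cv2.imwrite('pics/s4c.png',cv2.resize(a,(672,588),interpolation=cv2.INTER_CUBIC))
print(go(P,(0,15,64)))
```

```text
(array([-11.98,  -0.1 ,   0.06]), array([0.05, 0.09, 0.01]), array([ 0.5465, -0.024 ,  0.063 ]), array([-1.3, -0.2,  0.4]), 5.35)
```

View pics/s4c.png

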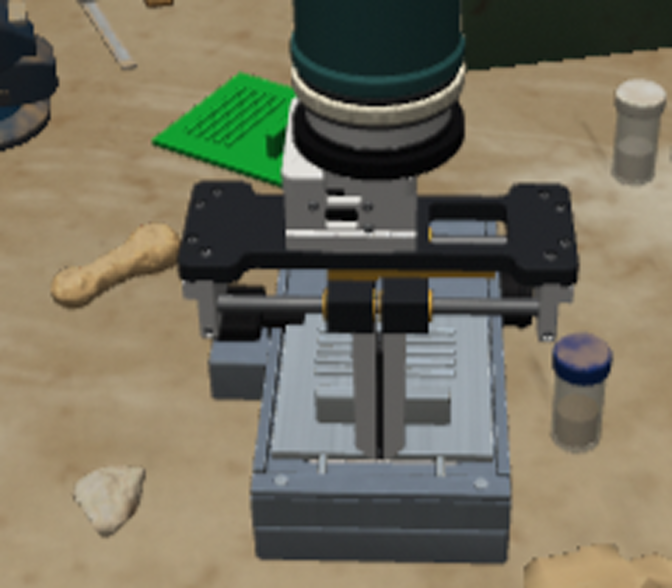

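The fingertips, at (378,450), stand behind the rib's middle, just above the lid's rear strip, and nothing is near the bystanders. Now the push.

{"api": "servo_tool", "payload": {
  "rows": [
    {"dx": -0.6, "dy": -0.1, "dz": 0, "rx": 0, "ry": 0, "rz": 0, "claw": 0},
    {"dx": -1.2, "dy": -0.1, "dz": 0, "rx": 0, "ry": 0, "rz": 0, "claw": 0},
    {"dx": -1.8, "dy": -0.1, "dz": 0, "rx": 0, "ry": 0, "rz": 0, "claw": 0},
    {"dx": -2.5, "dy": -0.1, "dz": 0, "rx": 0, "ry": 0, "rz": 0, "claw": 0},
    {"dx": -3.2, "dy": -0.1, "dz": 0, "rx": 0, "ry": 0, "rz": 0, "claw": 0},
    {"dx": -4, "dy": -0.1, "dz": 0, "rx": 0, "ry": 0, "rz": 0, "claw": 0},
    {"dx": -4.8, "dy": -0.1, "dz": 0, "rx": 0, "ry": 0, "rz": 0, "claw": 0},
    {"dx": -5.6, "dy": -0.1, "dz": 0, "rx": 0, "ry": 0, "rz": 0, "claw": 0},
    {"dx": -6.4, "dy": -0.1, "dz": 0, "rx": 0, "ry": 0, "rz": 0, "claw": 0},
    {"dx": -7.2, "dy": -0.1, "dz": 0, "rx": 0, "ry": 0, "rz": 0, "claw": 0},
    {"dx": -8, "dy": -0.1, "dz": 0, "rx": 0, "ry": 0, "rz": 0, "claw": 0},
    {"dx": -8.8, "dy": -0.1, "dz": 0, "rx": 0, "ry": 0, "rz": 0, "claw": 0},
    {"dx": -9.6, "dy": -0.1, "dz": 0, "rx": 0, "ry": 0, "rz": 0, "claw": 0},
    {"dx": -10.3, "dy": -0.1, "dz": 0, "rx": 0, "ry": 0, "rz": 0, "claw": 0},
    {"dx": -10.9, "dy": -0.1, "dz": 0, "rx": 0, "ry": 0, "rz": 0, "claw": 0},
    {"dx": -11.4, "dy": -0.1, "dz": 0, "rx": 0, "ry": 0, "rz": 0, "claw": 0},
    {"dx": -11.7, "dy": -0.1, "dz": 0, "rx": 0, "ry": 0, "rz": 0, "claw": 0},
    {"dx": -11.9, "dy": -0.1, "dz": 0, "rx": 0, "ry": 0, "rz": 0, "claw": 0},
    {"dx": -12, "dy": -0.1, "dz": 0, "rx": 0, "ry": 0, "rz": 0, "claw": 0},
    {"dx": -12, "dy": -0.1, "dz": 0, "rx": 0, "ry": 0, "rz": 0, "claw": 0}
  ]
}}

```text
clock: 7.35
eef_pos: [0.5752, 0.0922, 0.0643]
ee_rot: [-1.087, 1.383, -1.382]
force: [-0.1, -3.0, 2.0]
grip_width: 0.0004
```

Now I back off, rise and check.

{"api": "servo_tool", "payload": {
  "rows": [
    {"dx": 0.7, "dy": 0, "dz": 0, "rx": 0, "ry": 0, "rz": 0, "claw": 0},
    {"dx": 1.5, "dy": 0, "dz": 0, "rx": 0, "ry": 0, "rz": 0, "claw": 0},
    {"dx": 1.5, "dy": -3, "dz": 0, "rx": 0, "ry": 0, "rz": 0, "claw": 0},
    {"dx": 1.5, "dy": -7, "dz": 0, "rx": 0, "ry": 0, "rz": 0, "claw": 0},
    {"dx": 4, "dy": -11, "dz": 0, "rx": 0, "ry": 0, "rz": 0, "claw": 0},
    {"dx": 8, "dy": -14, "dz": 0, "rx": 0, "ry": 0, "rz": 0, "claw": 0},
    {"dx": 12, "dy": -14, "dz": 0, "rx": 0, "ry": 0, "rz": 0, "claw": 0},
    {"dx": 12, "dy": -14, "dz": 0, "rx": 0, "ry": 0, "rz": 0, "claw": 0},
    {"dx": 12, "dy": -14, "dz": 0, "rx": 0, "ry": 0, "rz": 0, "claw": 0}
  ]
}}

```text
clock: 8.25
eef_pos: [0.5466, -0.0251, 0.2041]
ee_rot: [-1.085, 1.385, -1.383]
force: [0.2, -0.1, -0.2]
grip_width: 0.0005
```

Run:
```python
from go import *
im=snap("wrist","w5.png")[:,:,::-1].copy()
for q in [(57,0,56),(-57,0,56),(-57,117,56),(57,117,56),(-57,105,56),(57,105,56),(57,2,56),(-57,2,56),(-35,27,76),(35,27,76)]:
    x=proj("wrist",W(P,q))[0]; cv2.circle(im,tuple(int(v) for v in x),3,(0,0,255),1)
cv2.imwrite("pics/w5o.png",im); print(robot.observe()["force"].round(1),robot.observe()["eef_pos"])
for q,z in(("toe_bone",.015),("vial",.06),("chalk_lump",.02)):
    for n in("top","side"):
        if n=="top" and q=="toe_bone": robot.read_camera("top"); robot.read_camera("side")
        d=robot.regions_of(q,n)
        if d: print(n,q,round(d[0]["confidence"],2),np.round(d[0]["at"]),ray(n,d[0]["at"],z).round(3))
```

```text
[ 0.3  0.5 -0.3] [ 0.54654952 -0.02434264  0.20370935]
top toe_bone 0.77 [280. 303.] [0.434 0.227 0.015]
side toe_bone 0.71 [405. 301.] [0.673 0.042 0.015]
top vial 0.59 [390. 193.] [0.669 0.027 0.06 ]
top chalk_lump 0.75 [377. 325.] [0.409 0.031 0.02 ]
side chalk_lump 0.67 [238. 336.] [0.406 0.015 0.02 ]
```

View pics/w5o.png

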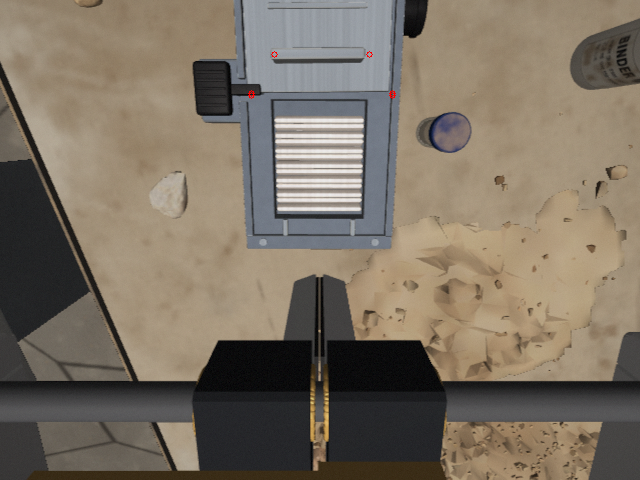

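The filter at (320,160) is fully uncovered. The lid's rear edge (row ~92) is just past box y = 0, which is about 117 mm of travel against the 105 mm needed. I'm handing in.

```bash
python3 -c "
from workcell import robot
print(robot.hand_in())"
```

```text
the job is handed in; nothing more can be done
None
```

The dust filter is open and the job is handed in; `hand_in()` gives no verdict. With closed fingers I pressed the snap tab about 8.5 mm. The lid sprang 12.5 mm free, and I pushed its rib along the rails onto the parking ledge, backed off and rose clear.

**Last checks before handing in:**
- **Lid:** the wrist picture shows the well fully uncovered. The lid's travel is about 117 mm, against the 105 mm needed.
- **Contact and time:** the tool force was about zero with the gripper 0.2 m up, and the clock was near 8.5 s of the 42 s allowed.
- **Bystanders:** in the top view the toe bone, vial and chalk were within about 3 mm of where they started.

**What failed or disagreed:**
- **Refused move:** the first move call was refused for missing keys and moved nothing.
- **Side-view check:** in the last side view the network mistook the vial for the toe bone and did not report the vial. The side camera confirmed only the chalk.
- **Pixel reading:** one hand-read pixel in the box fit was off by 6 px. The wrist picture later showed the fitted pose was right to 1–2 mm.

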